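# Switch the rinse bench from the fill spout to the spray bar

## Task

The pump is running: switch the water from the fill spout to the spray bar. With a fingertip, push the spray bar's valve lever fully open, in line with its pipe; then push the fill spout's lever fully shut, square across its pipe - never the other way round, or the pump has nowhere to deliver. Push the levers without gripping them, and leave the spare capped branch shut and everything else on the bench where it is.

Things in the scene. Friction and masses are not known exactly. Their poses are not given: they have to be found in the camera images.
- manifold: water manifold fixed to the table; place and yaw vary. Origin on the table below the middle valve pivot, z up. Header pipe (42 mm thick, axis 65 mm high) along its y at x = -85 mm; three branches 150 mm apart run to +x, away from the robot, to a low trough. Pressure gauge on the header's -y end. Under the levers nothing is over 92 mm high except the valve stems
- spray: the branch pipe with the spray bar: a cross bar 145 mm long with six nozzles under it, forming a T at the end of the pipe. Origin on the table right below the valve's lever pivot; x along its pipe to the outlet (parallel to the manifold's x), z up. Its place among the three (left, middle, right) changes each time
- spray_lever (a joint): turn of the spray valve's lever, rad: 0 = open, lever in line with its pipe and pointing back over the header (-x of the branch); 1.571 = shut, lever square across the pipe and pointing to +y of the branch (clockwise from above as it shuts). Hard stops at both ends; it stays where it is left; turning takes about 5 N pushed level at the middle of the grip
- spray_pivot (a point): point on the upright pivot axis of the spray lever, at the mid-height of its grip (119 mm above the table); its axes do not turn with the lever
- spray_grip: the black sleeve on the spray lever, the part to push: 66 mm long, 20 mm wide, 14 mm high (112 to 126 mm above the table). Origin at its centre, 68 mm from the pivot axis; it turns with the lever: x along the lever towards the pivot, y across it, z up
- spout: the branch pipe with the fill spout: a swan-neck that rises to 138 mm and turns down into the trough. Origin on the table right below the valve's lever pivot; x along its pipe to the outlet (parallel to the manifold's x), z up. Its place among the three (left, middle, right) changes each time
- spout_lever (a joint): turn of the spout valve's lever, rad: 0 = open, lever in line with its pipe and pointing back over the header (-x of the branch); 1.571 = shut, lever square across the pipe and pointing to +y of the branch (clockwise from above as it shuts). Hard stops at both ends; it stays where it is left; turning takes about 5 N pushed level at the middle of the grip
- spout_pivot (a point): point on the upright pivot axis of the spout lever, at the mid-height of its grip (119 mm above the table); its axes do not turn with the lever
- spout_grip: the black sleeve on the spout lever, the part to push: 66 mm long, 20 mm wide, 14 mm high (112 to 126 mm above the table). Origin at its centre, 68 mm from the pivot axis; it turns with the lever: x along the lever towards the pivot, y across it, z up
- spare: the branch pipe with the spare outlet: a short stub closed with a winged cap, ending before the trough. Origin on the table right below the valve's lever pivot; x along its pipe to the outlet (parallel to the manifold's x), z up. Its place among the three (left, middle, right) changes each time
- spare_lever (a joint): turn of the spare valve's lever, rad: 0 = open, lever in line with its pipe and pointing back over the header (-x of the branch); 1.571 = shut, lever square across the pipe and pointing to +y of the branch (clockwise from above as it shuts). Hard stops at both ends; it stays where it is left; turning takes about 5 N pushed level at the middle of the grip
- spare_pivot (a point): point on the upright pivot axis of the spare lever, at the mid-height of its grip (119 mm above the table); its axes do not turn with the lever
- spare_grip: the black sleeve on the spare lever, the part to push: 66 mm long, 20 mm wide, 14 mm high (112 to 126 mm above the table). Origin at its centre, 68 mm from the pivot axis; it turns with the lever: x along the lever towards the pivot, y across it, z up
- coupling: bystander: brass hose coupling, 40 mm across, 42 mm high, standing on the table between two branches; origin on its underside
- oyster: bystander: a single closed oyster, about 75 x 60 x 23 mm, lying on the table between two branches; origin on its underside
- spanner: bystander: steel spanner 200 mm long lying on the table in front of the manifold; origin on its underside, lying along its x
- brush: bystander: flat hand brush 220 mm long lying on the table at the front left; origin on its underside, lying along its x
- knife: bystander: oyster knife with a short wooden handle, 165 mm long, lying at the front right; origin on its underside, lying along its x
- basket: bystander: wooden basket full of oysters, 310 x 200 x 105 mm, 3 kg, on the right; origin on its underside
- strap_roll: bystander: flat roll of blue strapping, 200 mm across, 19 mm thick, lying on the left; origin on its underside
- mug: bystander: white mug, 92 mm high, standing at the front right; origin on its underside

How it is judged:
On the way, in this order (a step that is already met when the one before it is completed fails the run):
1. the spray bar's valve is fully open while the fill spout's valve is still open (value of joint spray_lever below 0.14 rad and value of joint spout_lever below 0.9 rad), for 0.2 s.
2. the fill spout's valve is fully shut (value of joint spout_lever above 1.43 rad), for 0.2 s.
At the end, for the whole second after the job is handed in: the spray lever is within 0.14 rad (8 degrees) of in line with its pipe, the spout lever within 0.14 rad of square across, the spare lever still shut (above 1.4 rad), all at rest, and every bystander within 30 mm of where it stood (value of joint spray_lever below 0.14 rad and value of joint spout_lever above 1.43 rad and value of joint spare_lever above 1.4 rad and velocity of joint spray_lever between -0.05 and 0.05 rad/s and velocity of joint spout_lever between -0.05 and 0.05 rad/s and velocity of joint spare_lever between -0.05 and 0.05 rad/s and distance of each of coupling, oyster, spanner, brush, knife, basket, strap_roll, mug from where it was at the start of the episode below 0.03 m); the robot touches nothing.
It fails at once if the spout's valve is past half shut while the spray bar's valve is not yet open (value of joint spout_lever above 0.9 rad and value of joint spray_lever above 0.25 rad).
It fails at once if the spare branch's lever is turned away from shut (value of joint spare_lever below 1.3 rad).
It fails at once if a lever's grip is pinched between the fingers ((contact force between the fingers and spray_grip above 0.5 N and x of the grasp point in the frame of spray_grip between -0.033 and 0.033 m and y of the grasp point in the frame of spray_grip between -0.006 and 0.006 m and z of the grasp point in the frame of spray_grip between -0.03 and 0.014 m) or (contact force between the fingers and spout_grip above 0.5 N and x of the grasp point in the frame of spout_grip between -0.033 and 0.033 m and y of the grasp point in the frame of spout_grip between -0.006 and 0.006 m and z of the grasp point in the frame of spout_grip between -0.03 and 0.014 m) or (contact force between the fingers and spare_grip above 0.5 N and x of the grasp point in the frame of spare_grip between -0.033 and 0.033 m and y of the grasp point in the frame of spare_grip between -0.006 and 0.006 m and z of the grasp point in the frame of spare_grip between -0.03 and 0.014 m)).
It fails at once if a bystander is lifted, carried or knocked more than 30 mm from its place (distance of any of coupling, oyster, spanner, brush, knife, basket, strap_roll, mug from where it was at the start of the episode above 0.03 m).
It also fails if it takes over 48 s, if anything falls off the work surface, if the arm or the gripper's body presses on something with over 40 N, if the wrist force passes 120 N, or if a joint passes its speed limit or range.

## Robot

A 7-joint arm with a two-finger parallel gripper is mounted at the origin on the work surface. World frame = base frame: x ahead of the robot, y to its left, z up, the work surface at z = 0. Lengths are in m, angles in rad, forces in N, time in s.
With the tool pointing down it reaches from about 0.425 to 1.025 m from the base axis. Payload 3.6 kg.
Tool frame: the origin (TCP) lies at the centre of the arm's flange, where the gripper is bolted on; the fingertips stand 173 mm ahead of it and the grasp point (between the pads) lies 155 mm ahead of it; x points along the fingers, y is the direction in which the jaws open and shut, and the axes are right-handed (so a half turn about x gives the same grasp; the last joint's range is limited). The gripper opens to 85 mm and grips with 20 to 120 N. Pads are 22 mm wide; open, the fingers measure 114 mm over their backs; the gripper's body (76 mm by 85 mm) begins 54 mm behind the grasp point. The pads swing forward as they close: fully open they stand 13 mm farther back than shut.
Start: joints at [1.101, 0.591, 0.048, 1.609, -0.033, 0.943, -0.034], TCP at [0.266, -0.674, 0.405] pointing down, gripper open.
Joint ranges: [-2.69, 2.69], [-0.47, 2.24], [-1.27, 1.36], [0.19, 2.51], [-1.53, 4.68], [0.08, 2.07], [-3.09, 3.09]. Speed limits (rad/s): [2.57, 2.57, 3.14, 3.14, 3.14, 3.14, 3.14].

## Interface

Orientations are given as a rotation vector (axis times angle).
In Python, from plant import telemetry, camera, camera_model, job, regions_of, place_of gives the robot as it stands. The module is installed in compiled form; this text tells all that it offers.
- The arm moves only by the tool arm_command, never from a script. Its argument "moves" is a list of rows, each a list of 5 numbers: the shift along the tool's x, y, z in mm, then the turn about the tool's x in degrees, then the opening, from 0 (shut) to 1 (fully open). A call has 1 to 8 rows; each row is the pose to reach, as a shift and turn from the pose commanded when the call began, along the tool's axes at that moment; what a row does not reach only later rows make up. A row lasts 1/10 s, in which the tool goes at most 50 mm and 8.59 degrees, less where a joint would pass 70% of its speed; a pose out of reach is approached as far as the arm can. A call with a gripper value outside its range is refused whole. The fingers move at their own pace and stop on an object; "force" is the grip in N (left out, the last holds). Time passes only in rows, so rows that repeat a pose let the fingers close. It gives the time, the measured TCP pose, the force and the opening at its end, in the units of the state.
- telemetry.sense(): the state, without advancing time (a new reading comes with each control period).
- camera(name): name is "side" or "top"; returns (picture, depth): 384x512x3 uint8, red, green, blue; 384x512 float32, m along the optical axis (not along the pixel's ray), 0 where there is no reading.
- camera_model(name): a dict with "intrinsics" (3x3 intrinsics, pixels), "k1" (the pictures are not rectified: a ray, as slopes to the right and down, at radius r is drawn at 1 + k1 r^2 times it, then the intrinsics apply), "origin" and "attitude" of the camera in the world. Camera axes: x right, y up, looking along -z (the intrinsics and any distortion apply to the point x, -y, -z); pixel columns grow to the right and rows downward; lengths in m; the calibration is good to about 2 mm. A picture is of the moment at which its call begins. camera_model takes no time and is no camera call.
- job.sign_off(): hands the job in, once; it reports no verdict.
Trained networks look in the newest picture that a camera, given by its name, has taken for a name from the list of things; names that differ only in an ending like _2 or _b are one class to them, and where a whole thing is asked for, a point or a joint stands for the part that bears it (a point fixed in the world has none). Each returns a list of dicts, best first, with "conf" (0 to 1); they miss things now and then, are a little off and sometimes report something else, mostly with a low value. They report only what shows in the picture. A call takes as long as a camera call.
- regions_of(label, camera): "pixels" (384x512 bool, what is visible of it) and "bbox" ([left, top, right, bottom] in pixels, round what is visible of it).
- place_of(label, camera): "centre" ([column, row] in pixels: a listed point, or the origin of a listed thing).
The state is a dict: "time": time; "joint_positions": joint angles; "joint_velocities": joint speeds; "effort": joint torques, N m; "position": TCP position; "orientation": TCP orientation; "force": force on the tool from outside, world axes, zero at the start; "moment": the same for the moment, N m; "grip_width": opening from 0.0 (shut) to 1.0 (fully open).
Only numpy, scipy, OpenCV 4.12 (cv2) and the standard library are available. Lean on these libraries where they do the work, as an engineer would, in place of code of your own. Each camera call takes 0.05 s, during which the arm holds its last target. There are 200 camera calls.

## Working session

There is one attempt and no reset: what is moved stays moved. The work goes in short steps, Python scripts to look and compute and a tool call to move; the robot and the scene stay as the last step left them, time stands still between calls to the robot, and variables do not carry over. Pictures are saved under pics/ and viewed, about 8 in all and at most 12, crops included, and the job is handed in when it is done.

Besides the shell and the picture viewer there is one more tool, called after "Request:" by a JSON object that holds its "fn" and its "kwargs". arm_command: Moves the arm, as the interface text tells. Its arguments: {"type":"object","properties":{"moves":{"type":"array","items":{"type":"array","items":{"type":"number"}}},"force":{"type":"number"}},"required":["moves"]}

```bash
mkdir -p pics
cat > h.py <<'E'
import numpy as np, cv2
from scipy.spatial.transform import Rotation as R
from plant import telemetry, camera, camera_model, job, regions_of, place_of
def att(m):
    a=np.array(m["attitude"],float)
    return a if a.shape==(3,3) else R.from_rotvec(a).as_matrix() if a.size==3 else R.from_quat(a).as_matrix()
def ray(name,uv):
    m=camera_model(name);K=np.array(m["intrinsics"],float)
    p=cv2.undistortPoints(np.array([[uv]],float),K,np.array([m["k1"],0,0,0.]))[0,0]
    return np.array(m["origin"],float),att(m)@np.array([p[0],-p[1],-1.])
def at_z(name,uv,z):
    o,d=ray(name,uv);return o+d*(z-o[2])/d[2]
def pix3(name,uv,depth):
    o,d=ray(name,uv);return o+d*depth
E
python3 - <<'E'
from h import *
for c in("top","side"):
    im,d=camera(c);cv2.imwrite(f"pics/{c}0.png",im[:,:,::-1]);np.save(f"{c}d.npy",d)
    m=camera_model(c);print(c,m)
for l in("spray","spout","spare"):
    for s in("_pivot","_grip"):
        for c in("top","side"):
            print(l+s,c,[(np.round(r["centre"]),round(r["conf"],2),at_z(c,r["centre"],.119).round(3)) for r in place_of(l+s,c)[:3]])
s=telemetry.sense();print(s["time"],s["position"],s["orientation"],R.from_rotvec(s["orientation"]).as_matrix().round(3),s["grip_width"])
E
```

```text
top {'intrinsics': array([[433.49856177,   0.        , 256.59253661],
       [  0.        , 433.49856177, 191.17087867],
       [  0.        ,   0.        ,   1.        ]]), 'k1': -0.11252830471146903, 'origin': array([ 0.31932263, -0.02391942,  1.47028087]), 'attitude': array([ 0.08006729, -0.07929933, -1.55826121])}
side {'intrinsics': array([[427.79821449,   0.        , 259.33740713],
       [  0.        , 427.79821449, 191.79277716],
       [  0.        ,   0.        ,   1.        ]]), 'k1': 0.0056108332188293635, 'origin': array([0.3909842 , 1.13666957, 0.99038891]), 'attitude': array([ 0.04012413, -1.36934202, -2.80590357])}
spray_pivot top [(array([256., 165.]), 0.93, array([ 0.539, -0.019,  0.119])), (array([206., 186.]), 0.43, array([0.472, 0.136, 0.119]))]
spray_pivot side []
spray_grip top [(array([238., 172.]), 0.64, array([0.518, 0.038, 0.119]))]
spray_grip side [(array([239., 186.]), 0.65, array([ 0.505, -0.011,  0.119])), (array([232., 194.]), 0.5, array([0.525, 0.035, 0.119]))]
spout_pivot top [(array([211., 164.]), 0.67, array([0.543, 0.123, 0.119])), (array([282., 1
[... 181 characters left out ...]
)]
spout_grip top [(array([207., 185.]), 0.44, array([0.476, 0.135, 0.119]))]
spout_grip side [(array([249., 217.]), 0.56, array([0.465, 0.149, 0.119]))]
spare_pivot top [(array([304., 171.]), 0.86, array([ 0.524, -0.171,  0.119]))]
spare_pivot side [(array([235., 161.]), 0.88, array([ 0.529, -0.161,  0.119]))]
spare_grip top [(array([283., 172.]), 0.56, array([ 0.518, -0.106,  0.119]))]
spare_grip side [(array([237., 172.]), 0.62, array([ 0.517, -0.093,  0.119])), (array([232., 194.]), 0.59, array([0.526, 0.035, 0.119]))]
0.7 [ 0.26613037 -0.67438319  0.40474212] [ 2.01587569  0.38337445 -2.01590107] [[-0.     0.367 -0.93 ]
 [-0.    -0.93  -0.367]
 [-1.     0.     0.   ]] 0.9990056358831778
```

View pics/top0.png

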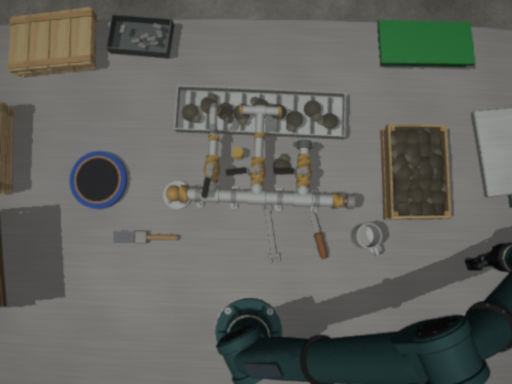

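View pics/side0.png

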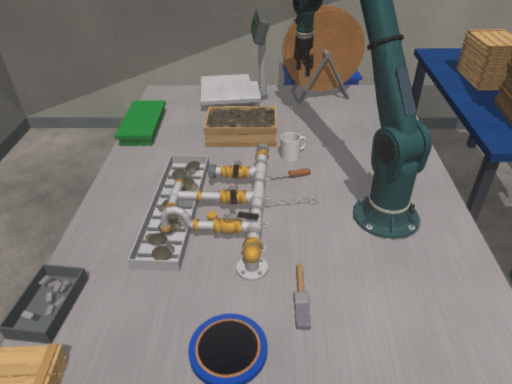

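The top view shows the swan-neck spout branch on the left (pivot ~(212,165)), the spray bar in the middle (~(257,168)) and the spare on the right (~(304,171)). The spout grip points back at (207,187). The spray grip (236,171) and the spare grip (284,171) both point to +y.

Run:
```python
from h import *
im,d=camera("top");cv2.imwrite("pics/crop1.png",cv2.resize(im[80:230,160:360,::-1],None,fx=4,fy=4,interpolation=cv2.INTER_CUBIC))
camera("side")
# dark grips by colour + depth height
hs=[]
dark=(im.max(2)<60)
P=lambda c,v,u,d:pix3(c,(u,v),d[v,u])
m=np.zeros_like(dark);
for v in range(130,215):
    for u in range(180,320):
        if dark[v,u] and d[v,u]>0:
            z=P("top",v,u,d)[2]; m[v,u]=.105<z<.145
n,lab,st,ce=cv2.connectedComponentsWithStats(m.astype(np.uint8))
for i in range(1,n):
    if st[i,4]<20: continue
    vu=np.argwhere(lab==i);p=np.array([at_z("top",(u,v),.126) for v,u in vu]);c=p.mean(0)
    w,V=np.linalg.eigh(np.cov((p-c)[:,:2].T));a=V[:,1]
    t=(p-c)[:,:2]@a
    print("dark",st[i],c.round(4),a.round(3),np.ptp(t).round(3),np.median([P("top",v,u,d)[2] for v,u in vu]).round(3))
for l in("manifold","spray","spout","spare","coupling","oyster"):
    for c in("top","side"):
        print(l,c,[(np.round(r["centre"]),round(r["conf"],2),at_z(c,r["centre"],0).round(3)) for r in place_of(l,c)[:2]])
# header edge: fit header top line by height
pts=[]
for v in range(180,215):
    for u in range(195,340):
        if d[v,u]>0:
            p=P("top",v,u,d)
            if .07<p[2]<.092: pts.append(p)
pts=np.array(pts);l=cv2.fitLine(pts[:,:2].astype(np.float32),cv2.DIST_HUBER,0,.01,.01).ravel();print(len(pts),"header",l,"yaw",np.degrees(np.arctan2(-l[0]*np.sign(l[1]),abs(l[1]))))
```

```text
dark [226 168  20   7 102] [0.5196 0.0452 0.126 ] [-0.121  0.993] 0.061 0.125
dark [273 168  21   6 114] [ 0.5228 -0.1039  0.126 ] [-0.027  1.   ] 0.063 0.125
dark [202 178   8  19  94] [0.4674 0.137  0.126 ] [-0.985  0.175] 0.058 0.125
manifold top [(array([258., 172.]), 0.94, array([ 0.534, -0.026,  0.   ])), (array([281., 166.]), 0.74, array([ 0.559, -0.105,  0.   ]))]
manifold side []
spray top [(array([259., 172.]), 0.76, array([ 0.535, -0.029, -0.   ])), (array([409., 176.]), 0.4, array([ 0.529, -0.55 ,  0.   ]))]
spray side [(array([249., 216.]), 0.53, array([ 0.476,  0.005, -0.   ]))]
spout top [(array([215., 169.]), 0.88, array([0.545, 0.121, 0.   ]))]
spout side [(array([230., 240.]), 0.91, array([0.532, 0.125, 0.   ])), (array([301., 296.]), 0.31, array([0.308, 0.351, 0.   ]))]
spare top [(array([300., 176.]), 0.84, array([ 0.522, -0.169,  0.   ])), (array([255., 168.]), 0.44, array([ 0.549, -0.017,  0.   ]))]
spare side [(array([239., 185.]), 0.96, array([ 0.521, -0.175,  0.   ])), (array([228., 242.]), 0.5, array([0.537, 0.137, 0.   ]))]
coupling top [(array([234., 153.]), 0.62, array([0.6  , 0.056, 0.   ]))]
coupling side [(array([212., 223.]), 0.39, array([0.598, 0.045, 0.   ]))]
oyster top [(array([279., 165.]), 0.47, array([ 0.56 , -0.097,  0.   ]))]
oyster side []Traceback (most recent call last):
  File "<stdin>", line 28, in <module>
  File "<stdin>", line 7, in <lambda>
  File "h.py", line 14, in pix3
    o,d=ray(name,uv);return o+d*depth
        ~~~^^^^^^^^^
  File "h.py", line 8, in ray
    m=camera_model(name);K=np.array(m["intrinsics"],float)
ValueError: time passes only in moves, steps and waits
```

View pics/crop1.png

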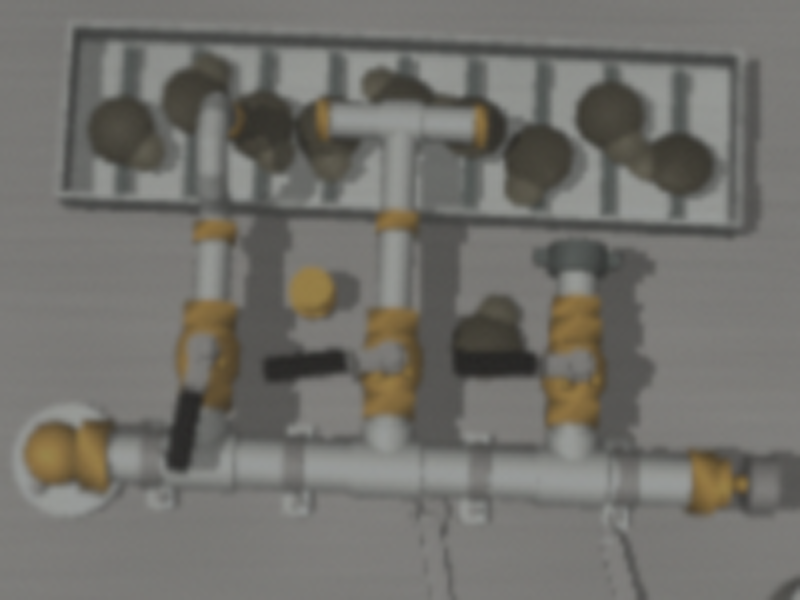

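The crop confirms the layout. The spray lever is about 5° off shut and the spout lever about 12° off open. The coupling is between the left and middle branches, and the oyster is between the middle and right ones. I'm heading above the spray lever's start point with the fingers shut.

Request:
{"fn": "arm_command", "kwargs": {"moves": [[0,-20,-19,2.5,0],[0,-55,-52,5,0],[0,-90,-85,7.5,0],[0,-125,-118,10,0],[0,-160,-151,12.5,0],[0,-195,-184,15,0],[0,-230,-217,17.5,0],[0,-265,-250,20,0]], "force": 40}}

```text
time: 2.2
position: [0.4019, -0.3344, 0.405]
orientation: [2.21, 0.027, -2.208]
force: [0.4, -0.6, -0.6]
grip_width: -0.002
```

```bash
cat >> h.py <<'E'
YAW=np.radians(1.8);PIV=dict(spray=np.array([.5278,-.0223]),spout=np.array([.534,.125]))
def go(target,z):
    s=telemetry.sense();Rm=R.from_rotvec(s["orientation"]).as_matrix()
    d=np.r_[target,z]-s["position"];ang=np.degrees(np.arctan2(Rm[1,1],Rm[0,1]))
    print("t",s["time"],"pos",np.round(s["position"],4),"shift mm",(Rm.T@d*1000).round(1),"tool y ang",ang.round(2),"F",np.round(s["force"],1),"grip",round(s["grip_width"],3))
def M(branch,xy): # manifold-axes offset from pivot -> world
    c,s_=np.cos(YAW),np.sin(YAW);return PIV[branch]+np.array([[c,-s_],[s_,c]])@xy
E
python3 - <<'E'
from h import *
go(M("spray",[.030,.068]),.40)
E
```

```text
t 2.2 pos [ 0.4019 -0.3344  0.405 ] shift mm [   5.  -377.1 -163.1] tool y ang -88.58 F [ 0.4 -0.6 -0.6] grip -0.002
```

Request:
{"fn": "arm_command", "kwargs": {"moves": [[0,-45,-20,0,0],[0,-90,-40,0,0],[0,-137,-60,0,0],[0,-184,-80,0,0],[0,-231,-100,0,0],[0,-278,-120,0,0],[0,-326,-141,0,0],[0,-377,-163,0,0]]}}

```text
time: 3.0
position: [0.5502, 0.0357, 0.4051]
orientation: [2.209, 0.03, -2.207]
force: [0.3, -0.1, 0.5]
grip_width: -0.001
```

Request:
{"fn": "arm_command", "kwargs": {"moves": [[40,0,0,0,0],[80,0,0,0,0],[90,0,0,0,0],[90,0,0,0,0]]}}

```text
time: 3.4
position: [0.5491, 0.0334, 0.3135]
orientation: [2.204, 0.028, -2.212]
force: [-0.1, 0.2, 0.3]
grip_width: 0.0
```

Run:
```python
from h import *
go(M("spray",[.030,.068]),.277)
for c in ("top","side"):
    im,d=camera(c);cv2.imwrite(f"pics/{c}2.png",cv2.resize(im[80:280,130:370,::-1],None,fx=3,fy=3,interpolation=cv2.INTER_CUBIC))
```

```text
t 3.4 pos [0.5491 0.0334 0.3135] shift mm [ 36.4 -13.1  -7. ] tool y ang -88.49 F [-0.1  0.2  0.3] grip 0.0
```

View pics/side2.png

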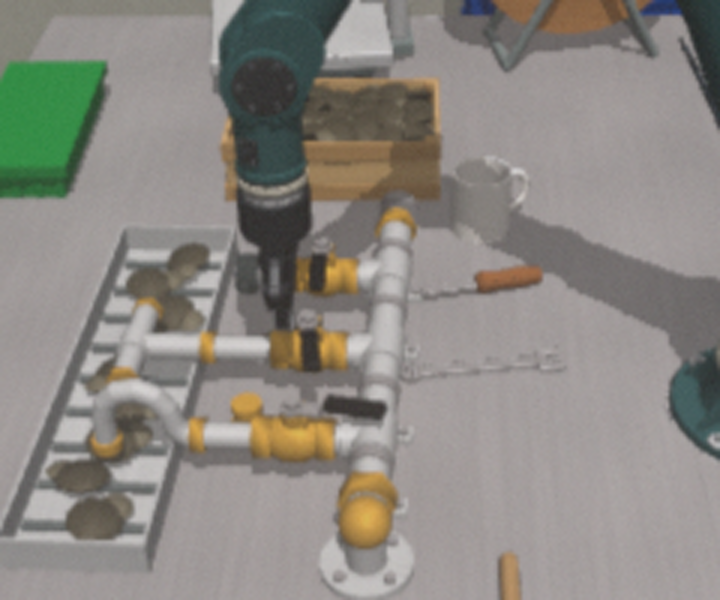

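The side view shows the shut fingers on the far (+x) side of the spray grip and above it, as intended. Next I compute the arc.

```bash
cat >> h.py <<'E'
def arc(branch,alphas,sgn,s=.068,extra=0.):
    """finger centre pushing lever; sgn=+1 CCW (opening): finger at u(a-90); -1: u(a+90). printed as tool shifts from measured pose"""
    st=telemetry.sense();Rm=R.from_rotvec(st["orientation"]).as_matrix()
    for a in alphas:
        r=np.radians(a);u=np.array([np.cos(r),np.sin(r)]);n=sgn*np.array([u[1],-u[0]])
        off=.010+.011*abs(n[0])+.0145*abs(n[1])+extra
        w=M(branch,s*u+off*n);d=np.r_[w-st["position"][:2],0]
        print(a,w.round(4),(Rm.T@d*1000).round(1)[1:])
E
python3 - <<'E'
from h import *
go(M("spray",[.030,.068]),.277)
arc("spray",range(90,186,6),1)
E
```

```text
t 3.5 pos [0.5503 0.0333 0.3159] shift mm [ 38.9 -13.2  -5.6] tool y ang -88.53 F [ 1.1 -0.2 -0.7] grip -0.001
90 [0.5467 0.0463] [-13.2   3.4]
96 [0.5408 0.0481] [-15.1   9.1]
102 [0.5347 0.0494] [-16.6  15.3]
108 [0.5282 0.0501] [-17.4  21.7]
114 [0.5216 0.0502] [-17.7  28.3]
120 [0.5147 0.0496] [-17.3  35.2]
126 [0.5078 0.0482] [-16.1  42.2]
132 [0.5009 0.0461] [-14.1  49.1]
138 [0.494  0.0431] [-11.3  56. ]
144 [0.4874 0.0392] [-7.6 62.8]
150 [0.4811 0.0346] [-3.1 69.2]
156 [0.4753 0.0291] [ 2.3 75.1]
162 [0.4701 0.0228] [ 8.4 80.5]
168 [0.4656 0.0158] [15.3 85.2]
174 [0.4619 0.0082] [22.8 89.1]
180 [4.591e-01 1.000e-04] [30.8 92.1]
```

Request:
{"fn": "arm_command", "kwargs": {"moves": [[0,-13,-7,0,0],[0,-13,-7,0,0],[20,-13,-7,0,0],[36,-13,-7,0,0],[36,-13,-7,0,0],[36,-13,-7,0,0]]}}

```text
time: 4.1
position: [0.5567, 0.0472, 0.2794]
orientation: [2.209, 0.03, -2.207]
force: [-0.2, -0.5, 0.5]
grip_width: 0.005
```

Run:
```python
from h import *
go(M("spray",[.030,.068]),.277)
arc("spray",range(90,186,6),1)
```

```text
t 4.1 pos [0.5567 0.0472 0.2794] shift mm [2.4 0.5 1.1] tool y ang -88.45 F [-0.2 -0.5  0.5] grip 0.005
90 [0.5467 0.0463] [ 0.6 10.1]
96 [0.5408 0.0481] [-1.4 15.8]
102 [0.5347 0.0494] [-2.8 22. ]
108 [0.5282 0.0501] [-3.7 28.4]
114 [0.5216 0.0502] [-4. 35.]
120 [0.5147 0.0496] [-3.6 41.9]
126 [0.5078 0.0482] [-2.4 48.9]
132 [0.5009 0.0461] [-0.4 55.8]
138 [0.494  0.0431] [ 2.4 62.8]
144 [0.4874 0.0392] [ 6.  69.5]
150 [0.4811 0.0346] [10.6 75.9]
156 [0.4753 0.0291] [15.9 81.8]
162 [0.4701 0.0228] [22.  87.2]
168 [0.4656 0.0158] [28.9 91.9]
174 [0.4619 0.0082] [36.4 95.9]
180 [4.591e-01 1.000e-04] [44.5 98.9]
```

Request:
{"fn": "arm_command", "kwargs": {"moves": [[2,0,10,0,0],[2,-2,19,0,0],[2,-3,28,0,0],[2,-4,35,0,0],[2,-4,42,0,0],[2,-2,49,0,0],[2,0,56,0,0],[2,2,63,0,0]]}}

```text
time: 4.9
position: [0.4965, 0.0439, 0.2787]
orientation: [2.223, 0.032, -2.194]
force: [7.1, 1.5, 0.6]
grip_width: -0.002
```

Run:
```python
from h import *
go(M("spray",[.030,.068]),.277)
arc("spray",range(132,190,6),1)
```

```text
t 4.9 pos [0.4965 0.0439 0.2787] shift mm [  2.4  -1.1 -59.2] tool y ang -88.43 F [7.1 1.5 0.6] grip -0.002
132 [0.5009 0.0461] [-2.1 -4.4]
138 [0.494  0.0431] [0.7 2.5]
144 [0.4874 0.0392] [4.4 9.2]
150 [0.4811 0.0346] [ 8.9 15.6]
156 [0.4753 0.0291] [14.2 21.6]
162 [0.4701 0.0228] [20.4 27. ]
168 [0.4656 0.0158] [27.2 31.7]
174 [0.4619 0.0082] [34.7 35.6]
180 [4.591e-01 1.000e-04] [42.8 38.6]
186 [ 0.457  -0.0062] [49.  40.9]
```

Request:
{"fn": "arm_command", "kwargs": {"moves": [[0,4,7,0,0],[0,8,13,0,0],[0,14,19,0,0],[0,20,25,0,0],[0,27,29,0,0],[0,35,33,0,0],[0,43,36,0,0],[0,45,36,0,0]]}}

```text
time: 5.7
position: [0.4606, 0.0011, 0.2782]
orientation: [2.219, 0.039, -2.199]
force: [2.8, 13.7, 1.6]
grip_width: 0.002
```

Run:
```python
from h import *
go(M("spray",[-.068,.03]),.277)
arc("spray",[168,174,180],1)
```

```text
t 5.7 pos [0.4606 0.0011 0.2782] shift mm [ 1.2 -4.5  1.6] tool y ang -88.28 F [ 2.8 13.7  1.6] grip 0.002
168 [0.4656 0.0158] [-14.5  -5.4]
174 [0.4619 0.0082] [-7.  -1.4]
180 [4.591e-01 1.000e-04] [1.  1.6]
```

Request:
{"fn": "arm_command", "kwargs": {"moves": [[0,2,0,0,0],[0,4,0,0,0],[0,4,0,0,0],[0,4,0,0,0]]}}

```text
time: 6.1
position: [0.4607, 0.0005, 0.2782]
orientation: [2.218, 0.048, -2.199]
force: [2.9, 18.9, 2.7]
grip_width: -0.004
```

Request:
{"fn": "arm_command", "kwargs": {"moves": [[0,-10,0,0,0],[0,-30,0,0,0],[0,-55,0,0,0],[0,-70,0,0,0],[0,-70,0,0,0]]}}

```text
time: 6.6
position: [0.456, 0.0653, 0.277]
orientation: [2.206, 0.035, -2.207]
force: [-0.4, -0.1, 0.7]
grip_width: 0.0
```

Run:
```python
from h import *
go(M("spout",[-.072,-.03]),.277)
arc("spout",range(168,80,-6),-1)
for c in ("top","side"):
    im,d=camera(c);cv2.imwrite(f"pics/{c}3.png",cv2.resize(im[110:260,160:340,::-1],None,fx=4,fy=4,interpolation=cv2.INTER_CUBIC))
```

```text
t 6.6 pos [0.456  0.0653 0.277 ] shift mm [  0.  -27.2  -7.9] tool y ang -88.22 F [-0.4 -0.1  0.7] grip 0.0
168 [0.4624 0.111 ] [-45.5  -7.8]
162 [0.4611 0.1179] [-52.4  -6.8]
156 [0.4606 0.125 ] [-59.6  -6.5]
150 [0.4608 0.1324] [-66.9  -6.9]
144 [0.4619 0.1399] [-74.4  -8.3]
138 [0.4639 0.1474] [-81.8 -10.5]
132 [0.4668 0.1548] [-89.1 -13.6]
126 [0.4707 0.1619] [-96.1 -17.7]
120 [0.4754 0.1687] [-102.7  -22.6]
114 [0.481  0.1749] [-108.8  -28.5]
108 [0.4875 0.1805] [-114.2  -35.1]
102 [0.4947 0.1854] [-118.8  -42.4]
96 [0.5025 0.1893] [-122.5  -50.4]
90 [0.5109 0.1923] [-125.3  -58.8]
84 [0.5166 0.1945] [-127.2  -64.6]
```

View pics/side3.png

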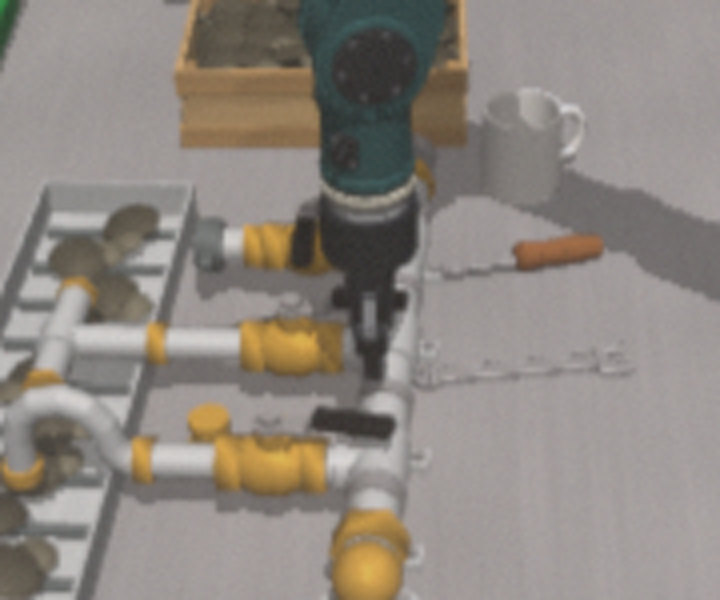

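View pics/top3.png

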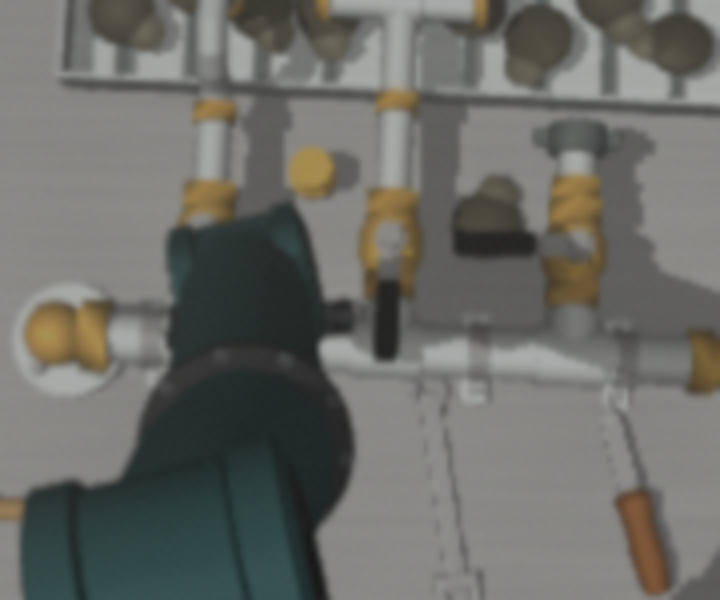

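The spray lever at (386,320) in the top crop is in line with its pipe and at its stop. The finger stands on the -y side of the spout lever, which is still open. Now I push the spout shut.

Request:
{"fn": "arm_command", "kwargs": {"moves": [[0,-25,-8,0,0],[0,-45,-8,0,0],[0,-55,-7,0,0],[0,-64,-7,0,0],[0,-74,-8,0,0],[0,-82,-10,0,0],[0,-89,-13,0,0],[0,-96,-17,0,0]]}}

```text
time: 7.5
position: [0.4701, 0.1555, 0.2762]
orientation: [2.202, 0.018, -2.213]
force: [-1.5, -6.2, 0.6]
grip_width: -0.001
```

Run:
```python
from h import *
go(M("spout",[-.03,.068]),.277)
arc("spout",range(132,80,-6),-1)
```

```text
t 7.5 pos [0.4701 0.1555 0.2762] shift mm [ -1.2 -35.8 -32.6] tool y ang -88.74 F [-1.5 -6.2  0.6] grip -0.001
132 [0.4668 0.1548] [0.6 3.3]
126 [0.4707 0.1619] [-6.4 -0.7]
120 [0.4754 0.1687] [-13.1  -5.6]
114 [0.481  0.1749] [-19.2 -11.4]
108 [0.4875 0.1805] [-24.7 -18. ]
102 [0.4947 0.1854] [-29.3 -25.3]
96 [0.5025 0.1893] [-33.1 -33.2]
90 [0.5109 0.1923] [-35.9 -41.6]
84 [0.5166 0.1945] [-38.  -47.4]
```

Request:
{"fn": "arm_command", "kwargs": {"moves": [[0,-7,-5,0,0],[0,-13,-11,0,0],[0,-18,-17,0,0],[0,-23,-25,0,0],[0,-27,-33,0,0],[0,-29,-41,0,0],[0,-29,-44,0,0],[0,-29,-44,0,0]]}}

```text
time: 8.3
position: [0.5125, 0.1869, 0.2755]
orientation: [2.199, 0.022, -2.215]
force: [-3.8, -3.7, -1.1]
grip_width: -0.001
```

Run:
```python
from h import *
go(M("spout",[-.03,.068]),.277)
arc("spout",[102,96,90],-1)
```

```text
t 8.3 pos [0.5125 0.1869 0.2755] shift mm [-1.4 -5.4 10.5] tool y ang -88.62 F [-3.8 -3.7 -1.1] grip -0.001
102 [0.4947 0.1854] [ 1.1 17.8]
96 [0.5025 0.1893] [-2.7  9.9]
90 [0.5109 0.1923] [-5.5  1.5]
```

Not at a stop yet (only about 4 N), so I push a little further in +x.

Request:
{"fn": "arm_command", "kwargs": {"moves": [[0,0,-2,0,0],[0,0,-4,0,0],[0,0,-6,0,0],[0,0,-6,0,0]]}}

```text
time: 8.7
position: [0.5177, 0.1879, 0.2755]
orientation: [2.197, 0.024, -2.216]
force: [-4.7, -2.7, 0.3]
grip_width: 0.002
```

Request:
{"fn": "arm_command", "kwargs": {"moves": [[0,0,-2,0,0],[0,0,-4,0,0],[0,0,-6,0,0],[0,0,-6,0,0]]}}

```text
time: 9.1
position: [0.5196, 0.1882, 0.2753]
orientation: [2.183, 0.022, -2.227]
force: [-15.9, -2.2, 9.6]
grip_width: 0.0
```

The force rose to 16 N without further motion, so the lever is at its stop. I back off, then lift clear.

Request:
{"fn": "arm_command", "kwargs": {"moves": [[0,0,15,0,0],[0,0,30,0,0],[-30,0,35,0,0],[-70,0,35,0,0],[-110,0,35,0,0],[-110,0,35,0,0]]}}

```text
time: 9.7
position: [0.4938, 0.1897, 0.3923]
orientation: [2.225, 0.035, -2.197]
force: [0.7, 0.6, -0.1]
grip_width: -0.003
```

Request:
{"fn": "arm_command", "kwargs": {"moves": [[0,-40,0,0,0],[0,-80,0,0,0],[0,-125,0,0,0],[0,-170,0,0,0],[0,-210,0,0,0],[0,-240,0,0,0],[0,-240,0,0,0]]}}

```text
time: 10.4
position: [0.4834, 0.4351, 0.3862]
orientation: [2.208, 0.044, -2.206]
force: [-1.2, 0.6, 1.2]
grip_width: -0.003
```

Run:
```python
from h import *
go(M("spout",[-.03,.068]),.277)
im,d=camera("top");cv2.imwrite("pics/top4.png",cv2.resize(im[80:280,100:360,::-1],None,fx=3,fy=3,interpolation=cv2.INTER_CUBIC))
dark=(im.max(2)<60);n,lab,st,ce=cv2.connectedComponentsWithStats(dark[150:215,180:320].astype(np.uint8))
for i in range(1,n):
    if not 60<st[i,4]<250: continue
    vu=np.argwhere(lab==i)+[150,180];p=np.array([at_z("top",(u,v),.126) for v,u in vu]);c=p.mean(0)
    w,V=np.linalg.eigh(np.cov((p-c)[:,:2].T));print(st[i],c.round(4),"angle",np.degrees(np.arctan2(V[1,1],V[0,1])).round(1)%180)
```

```text
t 10.4 pos [0.4834 0.4351 0.3862] shift mm [107.8 244.1 -10.1] tool y ang -88.05 F [-1.2  0.6  1.2] grip -0.003
[  0  13  19   6 104] [0.5355 0.1906 0.126 ] angle 87.9
[ 94  17  20   7 111] [ 0.5234 -0.104   0.126 ] angle 91.4
[74 31  6 19 96] [ 0.4612 -0.0212  0.126 ] angle 177.7
```

View pics/top4.png

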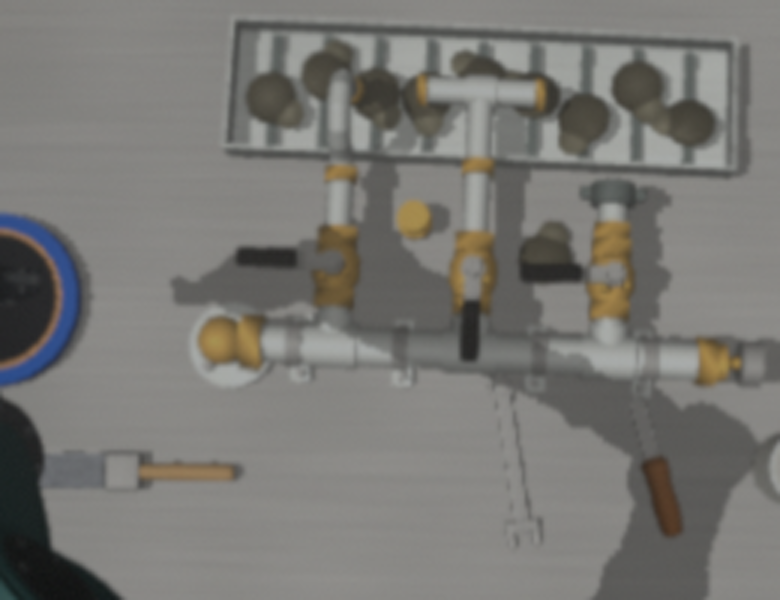

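The final top view shows the spout lever square across its pipe, the spray lever in line, the spare lever shut and the bystanders in place. The arm is clear. The two shut grips give a manifold yaw of about -2.3°, so open should read 177.7° and shut 87.7°. The measured values are 177.7° for spray and 87.9° for spout.

```bash
python3 -c "
from h import *
print(job.sign_off())"
```

```text
the job is handed in; nothing more can be done
None
```

I pushed the spray bar's lever fully open, then the fill spout's lever fully shut, using shut fingers and never gripping a lever. The job was handed in at about 10.5 s with the arm clear of everything; sign-off gives no verdict.

- **Levers:** each was pushed until the force rose with almost no further motion, about 19 N for the spray and 16 N for the spout. In the last top picture the spray lever reads 177.7° and the spout lever 87.9°. Open and shut should read 177.7° and 87.7°, based on the manifold's yaw of about -2.3°. That yaw comes from the line between the two shut grips, so the spout figure is only partly independent.
- **Spare:** its lever was not touched. It reads 91.4° both before and after, about 4° from the expected 87.7°. I put this down to picture noise or where it stood at the start.
- **Bystanders:** those in the last top crop looked in place. The basket and most of the mug were outside it, and I did not measure any bystander's position.
- **My error:** I first took the manifold yaw as +1.8°, the wrong sign, so my planned arcs were about 4° off. The pushes still ended at the stops, and the final angles use the corrected sign.

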